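# Unlock the knife box and hold the bolt back

### The arm

A 6-joint arm with a two-finger parallel gripper is mounted at the origin on a cart in front of the work surface, level with it; the furniture and walls round the work are solid. World frame = base frame: x ahead of the robot, y to its left, z up, the work surface at z = 0. Lengths are in mm, angles in degrees, forces in N, time in s.
With the tool pointing down it reaches from about 350 to 850 mm from the base axis. Payload 8.1 kg.
Tool frame: the origin (TCP) lies midway between the tips of the shut fingers; the grasp point (between the pads) lies grip_depth behind it (grip_depth is the distance from the TCP to the grasp point, in mm); z points along the fingers, y is the line along which they close (so a half turn about z gives the same grasp; the last joint's range is limited). The gripper opens to 85 mm and grips with 20 to 120 N. Pads are 22 mm wide; open, the fingers measure 114 mm over their backs; the gripper's body (76 mm by 85 mm) begins 54 mm behind the grasp point. The pads swing forward as they close: fully open they stand 13 mm farther back than shut.
Start: joints at [-70.955, 7.471, 85.268, -0, 87.261, -4.893], TCP at [243.47, -548.386, 231.292] pointing down, gripper open.
Joint ranges: [-169.43, 169.43], [-51.17, 129.36], [1.28, 143.12], [-76.62, 256.62], [0, 156.53], [-152.29, 152.29]. Speed limits (degrees/s): [136.94, 136.94, 159.86, 180, 180, 180].

### API

Orientations are given as [roll, pitch, yaw] about the fixed x, y, z axes, in that order (R = Rz(yaw) Ry(pitch) Rx(roll)).
In Python, from bench import sense, snapshot, hand_in, grip_depth gives the robot as it stands. The module is installed in compiled form; this text tells all that it offers.
- The arm moves only by the tool apply_moves, never from a script. Its argument "series" is text: rows parted by semicolons, each of 5 numbers parted by spaces: the shift along the tool's x, y, z each as a share of 0.3 m, from -1 to 1, then the turn about the tool's z as a share of 2 rad, from -1 to 1, then the gripper's target within -1 to 1 (shut at 1, half-way at 0, fully open at -1). In form: tx ty tz twist gripper; .... A call has 1 to 5 rows; each row shifts and turns the commanded pose from where the row before left it, along the tool's axes as they then stand; what a row does not reach is not made up. A row lasts 1/12 s, in which the tool goes at most 41.7 mm and 7.16 degrees, less where a joint would pass 70% of its speed; a pose out of reach is approached as far as the arm can. A call with a number of a shift or a turn outside -1 to 1 is refused whole. A call with a gripper value outside its range is refused whole. The fingers move at their own pace and stop on an object; "squeeze" is the grip in N (left out, the last holds). Time passes only in rows, so rows that do not move let the fingers close. It gives the time, the measured TCP pose, the force, the opening and the grip force at its end, in the units of the state.
- sense(): the state, without advancing time (a new reading comes with each control period).
- snapshot(name): name is "scene" or "top" or "wrist"; returns a dict with "frame" (480x640x3 uint8, blue, green, red), "depth" (480x640 float32, mm along the optical axis (not along the pixel's ray), 0 where there is no reading), "intrinsics" (3x3 intrinsics, pixels), "extrinsics" (4x4, takes a point from camera to world coordinates); the wrist camera has in their place "tool_from_camera" (4x4, takes a point from camera to tool coordinates, whose origin is the TCP and whose axes are the flange's). Camera axes: x right, y down, z forward; pixel columns grow to the right and rows downward; lengths in mm; the calibration is good to about 2 mm. A picture is of the moment at which its call begins: read the wrist's pose just before it.
- hand_in(): hands the job in; it is judged then, once.
The state is a dict: "time": time; "joint_pos": joint angles; "qd": joint speeds; "joint_efforts": joint torques, N m; "tool_pos": TCP position; "tcp_rot": TCP orientation; "ft_force": force on the tool from outside, world axes, zero at the start; "wrist_torque": the same for the moment, N m; "finger_gap": finger opening in mm; "grip_force": force on a finger pad.
Only numpy, scipy, OpenCV 4.12 (cv2) and the standard library are available. Lean on these libraries where they do the work, as an engineer would, in place of code of your own. Each camera call takes 0.05 s, during which the arm holds its last target. There are 200 camera calls.

### The job

The boning knives are locked in the grey steel knife box. Take the box's key out of its wooden block, turn it so that its collar's pointer faces the index line on the lock, and work the blade down past the stiff pins until the collar sits fully home, rocking it a little about its axis rather than forcing it. Then turn the key a quarter turn clockwise (seen from above) and finish while still gripping it and holding it turned against its return spring, so that the bolt stays drawn while I lift the lid; leave the other things where they are.

Things in the scene. Friction and masses are not known exactly. Their poses are not given: they have to be found in the camera images.
- key: Upright key, 90 g. Origin: centre of its collar's underside; z up, blade to -z. Steel collar 31 mm across, 4 mm thick, with a pointed nose out to 21.5 mm on its +y side. Below it the blade, 16 mm wide (x), 4.5 mm thick (y), 30 mm long, with a guide rib 4.5 mm wide (x) on its +y face reaching y = 6.25 mm and ending 22 mm down. Stands in the block at any angle about z
- key_bow (a point): Middle of the key's black plastic bow, 28 mm above the key's origin, same axes: a flat plate 36 mm wide (x), 10 mm thick (y: grasp across this), 35 mm high (z -20 to +15 mm)
- key_tip (a point): Lower end of the blade, on the key's axis 30 mm below its origin, same axes. The last 4 mm taper from 16 x 4.5 mm to a tip 10 mm wide (x) and 1 mm thick (y)
- key_block: Wooden block 62 (x) x 95 (y) x 44 (z) mm, fixed; origin under its centre. The key stands in a round 22 mm well at y = +18 mm, its collar on the block's top; lift it straight up 38 mm or more to clear. The small well at y = -28 mm is empty
- knife_box: Grey steel box, fixed; origin on the worktop under the lock's axis, z up. Lock case x -55 to 55, y -42 to 42, 80 mm high; round rosette 45 mm across around the keyway, top 84 mm up, with a dark index line on its +y side, carried on over the case. Knife compartment from y = -42 to -262 mm, lid top 68 mm up, bolt keeper on it 78 mm high at y = -56 to -67 mm
- keyway (a point): Centre of the keyway on the lock's axis, at the rosette's top, where the collar seats; turns with the brass plug (plug's face 1.5 mm lower). x along the slot (18.5 x 6.7 mm), y towards the slot's arm for the guide rib (6.7 mm wide, out to y = 7.35 mm). The key enters from above with its x, y axes along these, not the other way round; fully home its origin is at this point
- pins (a point): Middle of the keyway, 11 mm below the rosette's top. Two stiff pins stick out of each long wall here, at x = +6 and -6 mm, and stay where they are pushed. They bind on the blade as it passes: a straight push takes 30 to 45 N and counts as forcing; rocking the key about its axis, 0.08 rad either way, a stroke per mm, keeps the push under 20 N. Below, a sprung bar takes 2 to 4 N over the last 5 mm
- plug (a joint): Turn of the brass plug, rad: 0 with the slot's arm at the index mark, growing clockwise seen from above, stop at 1.66 (a quarter turn is 1.57). Blocked until the key is within about 2 mm of home. A spring always drives it back to 0: 0.06 N m at 0, 0.16 N m at a quarter turn. Turning draws the bolt
- tomato_tin: Bystander: loose tin 58 mm in diameter, 72 mm high; origin under its centre
- probe_thermo: Bystander: loose folded red probe thermometer 125 x 34 x 22 mm; origin under its centre
- ramekin: Bystander: loose small ribbed dish 68 mm in diameter, 38 mm high; origin under its centre

How it is judged:
By the outcome, as a careful person would: the job done as asked, in the order asked, and still so for the second after the job is handed in, while the arm keeps its last pose, push and grip.
It also fails if it takes over 64 s, if anything falls off the work surface, if the arm or the gripper's body presses on something with over 40 N, if the wrist force passes 120 N, or if a joint passes its speed limit or range.

## Working session

There is one attempt and no reset: what is moved stays moved. The work goes in short steps, Python scripts to look and compute and a tool call to move; the robot and the scene stay as the last step left them, time stands still between calls to the robot, and variables do not carry over. Pictures are saved under pics/ and viewed, at most 10 in all, crops included, and the job is handed in when it is done.

Besides the shell and the picture viewer there is one more tool, called after "Request:" by a JSON object that holds its "fn" and its "kwargs". apply_moves: Moves the arm, as the interface text tells. Its arguments: {"type":"object","properties":{"series":{"type":"string"},"squeeze":{"type":"number"}},"required":["series"]}

```bash
mkdir -p pics
cat > h.py <<'E'
import numpy as np, cv2
from bench import sense, snapshot, hand_in, grip_depth
from scipy.spatial.transform import Rotation as R
def T_tool(s):
    T=np.eye(4);T[:3,:3]=R.from_euler('xyz',s['tcp_rot'],degrees=True).as_matrix();T[:3,3]=s['tool_pos'];return T
def take(name):
    s=sense();d=snapshot(name)
    d['E']=d['extrinsics'] if 'extrinsics' in d else T_tool(s)@d['tool_from_camera']
    return d
def pix(d,u,v,z=None):
    "world point of pixel: by depth or on plane z"
    K=d['intrinsics'];r=np.linalg.inv(K)@[u,v,1.];E=d['E']
    if z is None:
        w=d['depth'][int(v)-1:int(v)+2,int(u)-1:int(u)+2];t=np.median(w[w>0]) if (w>0).any() else np.nan
    else: t=(z-E[2,3])/(E[:3,:3]@r)[2]
    return E[:3,:3]@(r*t)+E[:3,3]
def proj(d,p):
    q=np.linalg.inv(d['E'])@np.r_[p,1];q=d['intrinsics']@q[:3];return q[:2]/q[2]
E
python3 - <<'E'
from h import *
import pickle
print(sense(),grip_depth)
ds={}
for n in ['scene','top']:
    d=take(n);ds[n]=d;cv2.imwrite(f'pics/{n}0.png',d['frame']);print(n,d['intrinsics'],d['E'].round(3))
pickle.dump(ds,open('d0.pkl','wb'))
E
```

```text
{'time': 0.0, 'joint_pos': array([-7.09548334e+01,  7.51368476e+00,  8.53298885e+01,  5.53368067e-04,
        8.72613982e+01, -4.89429081e+00]), 'qd': array([ 0.05732238, -0.03065851,  0.01242647,  0.02596803,  0.00311791,
       -0.02621202]), 'joint_efforts': array([ 1.47933300e-03, -5.69394922e+01, -5.00550270e+01,  6.09694575e-05,
        1.50246854e-02, -5.73394473e-06]), 'tool_pos': array([ 243.29432165, -547.85755995,  230.25343012]), 'tcp_rot': array([-1.79895458e+02, -9.50658357e-03,  2.39394218e+01]), 'ft_force': array([ 0.73545166, -0.40503082, -0.3045465 ]), 'wrist_torque': array([-0.00102935, -0.02904415, -0.02436194]), 'grip_force': 0.0, 'finger_gap': 85.47611362983764} 18.700000000000003
scene [[447.22191168   0.         320.92927922]
 [  0.         447.22191168 245.69405336]
 [  0.           0.           1.        ]] [[-8.14000e-01 -3.09000e-01  4.92000e-01  6.06280e+01]
 [-5.81000e-01  4.29000e-01 -6.92000e-01  6.40597e+02]
 [ 3.00000e-03 -8.49000e-01 -5.29000e-01  5.44485e+02]
 [ 0.00000e+00  0.00000e+00  0.00000e+00  1.00000e+00]]
top [[457.81905622   0.         320.82703392]
 [  0.         457.81905622 235.90688255]
 [  0.           0.           1.        ]] [[ 9.00000e-03 -9.93000e-01  1.18000e-01  3.92649e+02]
 [-1.00000e+00 -1.20000e-02 -2.80000e-02  3.11190e+01]
 [ 3.00000e-02 -1.18000e-01 -9.93000e-01  9.59122e+02]
 [ 0.00000e+00  0.00000e+00  0.00000e+00  1.00000e+00]]
```

View pics/scene0.png

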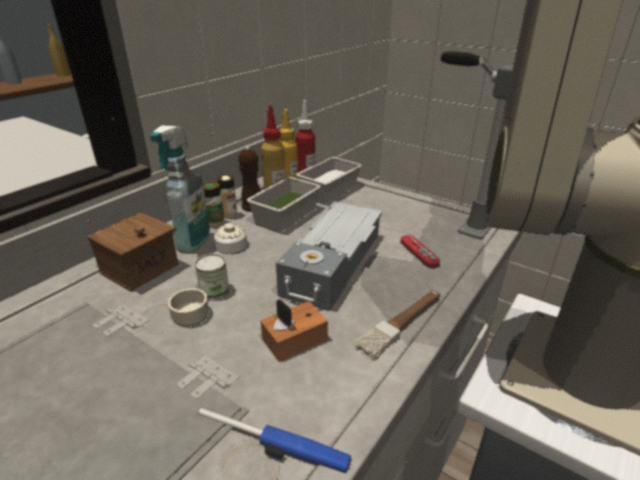

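View pics/top0.png

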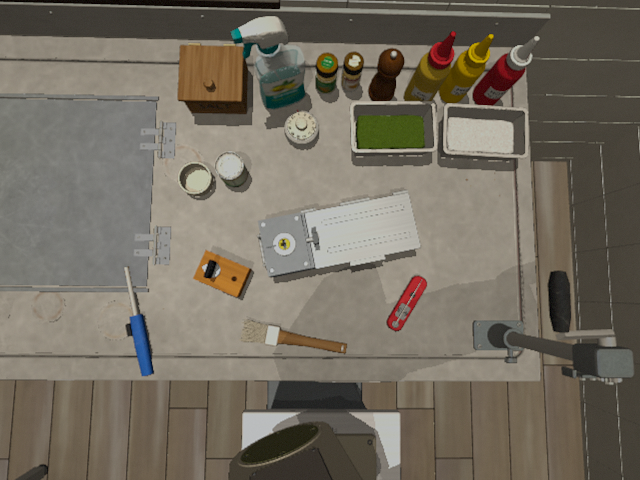

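The scene view shows the block and key at about (290,325) and the lock rosette at (312,257). In the top view the key's bow is at (210,268), the block centre at (222,273), and the lock at (284,244), with the compartment running right to (410,220).

Run:
```python
from h import *
import pickle
ds=pickle.load(open('d0.pkl','rb'));d=ds['top']
for n,u,v in [('bow',209,267),('lock',284,244),('blk',222,273),('smallwell',235,279),('boxend',417,222)]:
    print(n,pix(d,u,v).round(1))
d=ds['scene']
for n,u,v in [('bow',286,312),('lock',312,257)]: print(n,pix(d,u,v).round(1))
x0=take('wrist');print(x0['tool_from_camera'].round(3),x0['intrinsics'])
d=ds['top'];im=np.hstack([cv2.resize(d['frame'][240:305,180:260],None,fx=5,fy=5,interpolation=2),cv2.resize(d['frame'][205:270,250:330],None,fx=5,fy=5,interpolation=2)])
cv2.imwrite('pics/topcrop.png',im)
```

```text
bow [434.4 217.3  86.1]
lock [482.6  77.9  58.4]
blk [424.9 200.7  41.5]
smallwell [414.  179.9   7.5]
boxend [ 538.7 -200.8    1.3]
bow [420.7 228.8  81.6]
lock [483.   75.5  79.8]
[[-0.00000e+00 -9.54000e-01 -3.01000e-01  7.75240e+01]
 [ 1.00000e+00  0.00000e+00 -1.00000e-03 -1.19000e-01]
 [ 1.00000e-03 -3.01000e-01  9.54000e-01 -1.42385e+02]
 [ 0.00000e+00  0.00000e+00  0.00000e+00  1.00000e+00]] [[354.26440944   0.         320.39201631]
 [  0.         354.26440944 237.38682018]
 [  0.           0.           1.        ]]
```

View pics/topcrop.png

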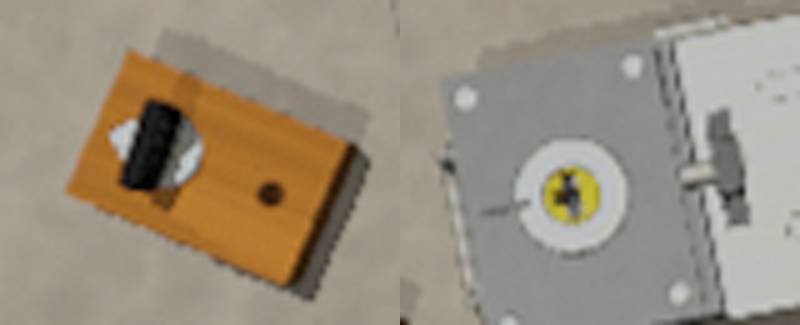

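The crop shows the key's nose facing left and slightly up, with the bow's long side running (135,185)–(165,105). The rosette is centred near (571,195) with the index line to its left, ending near (483,212). Before moving I'll check how tall the stand at the right is.

Run:
```python
from h import *
import pickle
ds=pickle.load(open('d0.pkl','rb'));d=ds['top']
print('tcp px',proj(d,[243,-548,230]),'flange', proj(d,[243,-548,400]),proj(ds['scene'],[243,-548,230]))
for u,v in [(497,335),(540,343),(600,360),(560,285),(560,310),(600,335),(570,400),(430,85),(485,85),(280,30)]: print(u,v,pix(d,u,v).round(0))
d=ds['scene']
for u,v in [(460,59),(485,70),(490,130),(475,228),(505,80),(540,100),(520,200),(600,180)]: print('s',u,v,pix(d,u,v).round(0))
```

```text
tcp px [673.02649548 388.90023616] flange [784.50994654 419.00275894] [545.37092111 121.42981206]
497 335 [ 308. -344.   51.]
540 343 [ 309. -354.  200.]
600 360 [ 308. -341.  375.]
560 285 [ 402. -278.  404.]
560 310 [ 371. -277.  404.]
600 335 [ 339. -343.  375.]
570 400 [  -38. -1034.  -921.]
430 85 [ 788. -201.  121.]
485 85 [ 814. -329.   72.]
280 30 [805.  80. 270.]
s 460 59 [ 378. -268.  394.]
s 485 70 [ 344. -327.  369.]
s 490 130 [  501. -1066.    30.]
s 475 228 [ 302. -339.   11.]
s 505 80 [ 304. -335.  353.]
s 540 100 [152. 112. 425.]
s 520 200 [144. 124. 315.]
s 600 180 [ 75.  87. 345.]
```

Request:
{"fn": "apply_moves", "kwargs": {"series": "0 0 -0.133 0 -1; 0 0 -0.133 0 -1; 0 0 -0.133 0 -1; 0 0 -0.133 0 -1; 0 0 -0.133 0 -1"}}

```text
time: 0.57
tool_pos: [243.3, -547.9, 432.4]
tcp_rot: [-180.0, -0.0, 23.9]
ft_force: [0.6, 0.0, -0.2]
finger_gap: 85.3
grip_force: 0.0
```

Request:
{"fn": "apply_moves", "kwargs": {"series": "0.122 0.01 0 0 -1; 0.122 0.01 0 0 -1; 0.122 0.01 0 0 -1; 0.122 0.01 0 0 -1; 0.122 0.01 0 0 -1"}}

```text
time: 0.98
tool_pos: [418.2, -487.1, 430.5]
tcp_rot: [-180.0, 0.0, 23.9]
ft_force: [0.5, -1.0, -0.5]
finger_gap: 85.5
grip_force: 0.0
```

Request:
{"fn": "apply_moves", "kwargs": {"series": "0.122 0.01 0 0 -1; 0.122 0.01 0 0 -1; 0.122 0.01 0 0 -1"}}

```text
time: 1.23
tool_pos: [522.4, -450.6, 430.3]
tcp_rot: [-180.0, 0.0, 23.9]
ft_force: [0.6, -0.2, -0.4]
finger_gap: 85.4
grip_force: 0.0
```

Request:
{"fn": "apply_moves", "kwargs": {"series": "0.046 -0.1275 0 0 -1; 0.046 -0.1275 0 0 -1; 0.046 -0.1275 0 0 -1; 0.046 -0.1275 0 0 -1; 0.046 -0.1275 0 0 -1"}}

```text
time: 1.65
tool_pos: [506.0, -246.9, 429.9]
tcp_rot: [-179.9, 0.0, 23.9]
ft_force: [1.0, 0.5, -0.1]
finger_gap: 85.4
grip_force: 0.0
```

Request:
{"fn": "apply_moves", "kwargs": {"series": "0.046 -0.1275 0 0 -1; 0.046 -0.1275 0 0 -1; 0.046 -0.1275 0 0 -1; 0.046 -0.1275 0 0 -1; 0.046 -0.1275 0 0 -1"}}

```text
time: 2.07
tool_pos: [491.0, -44.1, 430.6]
tcp_rot: [-180.0, 0.0, 23.9]
ft_force: [0.8, -0.4, 0.0]
finger_gap: 85.5
grip_force: 0.0
```

Request:
{"fn": "apply_moves", "kwargs": {"series": "0.046 -0.1275 0 0 -1; 0.046 -0.1275 0 0 -1; 0.046 -0.1275 0 0 -1; 0 0 0.08 -0.0625 -1; 0 0 0.08 -0.0625 -1"}}

```text
time: 2.48
tool_pos: [483.3, 78.5, 383.8]
tcp_rot: [179.9, -0.2, 38.8]
ft_force: [0.8, -0.5, -0.0]
finger_gap: 85.3
grip_force: 0.0
```

Request:
{"fn": "apply_moves", "kwargs": {"series": "0 0 0.08 -0.0625 -1; 0 0 0.08 -0.0625 -1; 0 0 0.08 -0.0625 -1; 0 0 0.08 -0.0625 -1; 0 0 0.08 -0.0625 -1"}}

```text
time: 2.9
tool_pos: [482.7, 75.8, 261.3]
tcp_rot: [-180.0, 0.0, 74.4]
ft_force: [0.7, 0.5, -0.1]
finger_gap: 85.5
grip_force: 0.0
```

Request:
{"fn": "apply_moves", "kwargs": {"series": "0 0 0.08 -0.0625 -1; 0 0 0.08 -0.0625 -1; 0 0 0.08 -0.0625 -1; 0 0 0 -0.0625 -1; 0 0 0 -0.0625 -1"}}

```text
time: 3.32
tool_pos: [481.2, 75.6, 188.1]
tcp_rot: [-179.7, -0.1, 110.2]
ft_force: [-0.0, -0.9, 0.5]
finger_gap: 85.2
grip_force: 0.0
```

Request:
{"fn": "apply_moves", "kwargs": {"series": "0 0 0 -0.0625 -1; 0 0 0 -0.0625 -1; 0 0 0 -0.0625 -1; 0 0 0 -0.0625 -1; 0 0 0 -0.0625 -1"}}

```text
time: 3.73
tool_pos: [482.8, 75.7, 190.5]
tcp_rot: [-180.0, -0.0, 146.0]
ft_force: [-0.0, -0.4, 0.0]
finger_gap: 85.4
grip_force: 0.0
```

Request:
{"fn": "apply_moves", "kwargs": {"series": "0 0 0 -0.0625 -1; 0 0 0 -0.0625 -1; 0 0 0 -0.0625 -1; 0 0 0 -0.0625 -1; 0 0 0 0 -1"}}

```text
time: 4.15
tool_pos: [482.8, 75.7, 190.5]
tcp_rot: [-180.0, -0.0, 174.7]
ft_force: [0.2, 0.2, -1.3]
finger_gap: 85.2
grip_force: 0.0
```

Run:
```python
from h import *
import pickle
s=sense();print(s['tool_pos'],s['tcp_rot'],s['joint_pos'].round(1))
d=take('wrist');pickle.dump(d,open('w1.pkl','wb'));cv2.imwrite('pics/w1.png',d['frame'])
```

```text
[482.82420345  75.73995382 190.52961352] [-1.79995443e+02 -2.82671307e-02  1.74692315e+02] [  2.9  -8.7 105.6  -0.   83.1 -81.8]
```

View pics/w1.png

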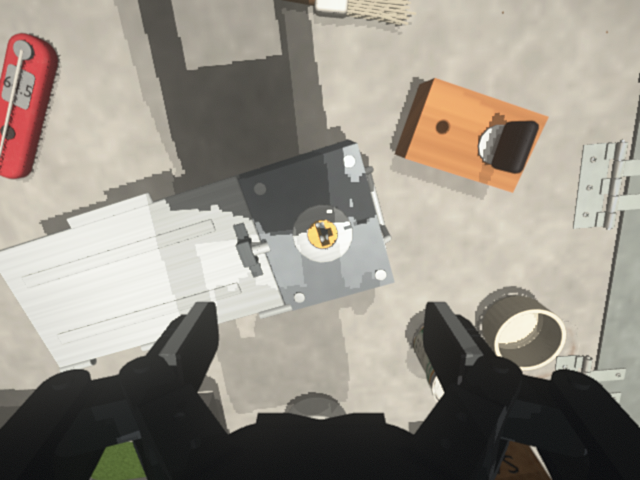

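The wrist view shows the rosette at about (323,234) with the index line toward the right, and the block at (470,135) with the bow at (515,147). I'll align the yaw with the box and crop both in detail.

Request:
{"fn": "apply_moves", "kwargs": {"series": "0 0 0 -0.061 -1; 0 0 0 -0.061 -1; 0 0 0 0 -1"}}

```text
time: 4.45
tool_pos: [482.9, 75.7, 190.7]
tcp_rot: [180.0, -0.0, -171.6]
ft_force: [0.4, 0.2, -0.8]
finger_gap: 85.5
grip_force: 0.0
```

Run:
```python
from h import *
import pickle
s=sense();print(s['tool_pos'],s['tcp_rot'],s['joint_pos'].round(1))
d=take('wrist');pickle.dump(d,open('w2.pkl','wb'))
f=d['frame'];c=proj(d,[482.8,76,84]);k=proj(d,[434,222,48]);print(c,k)
cu,cv=c.astype(int);ku,kv=k.astype(int)
ku=min(ku,580)
a=cv2.resize(f[cv-60:cv+60,cu-60:cu+60],(480,480),interpolation=2)
b=cv2.resize(f[max(kv-60,0):max(kv-60,0)+120,ku-40:ku+40],(320,480),interpolation=2)
print('origins',cu-60,cv-60,ku-40,max(kv-60,0))
cv2.imwrite('pics/w2c.png',np.hstack([a,b]))
```

```text
[482.93079236  75.74686989 190.66956785] [ 1.79998932e+02 -1.36578270e-02 -1.71605302e+02] [  2.9  -8.7 105.6  -0.   83.1 -95.5]
[320.0147435 234.6144938] [507.05154664 189.59569002]
origins 260 174 467 129
```

View pics/w2c.png

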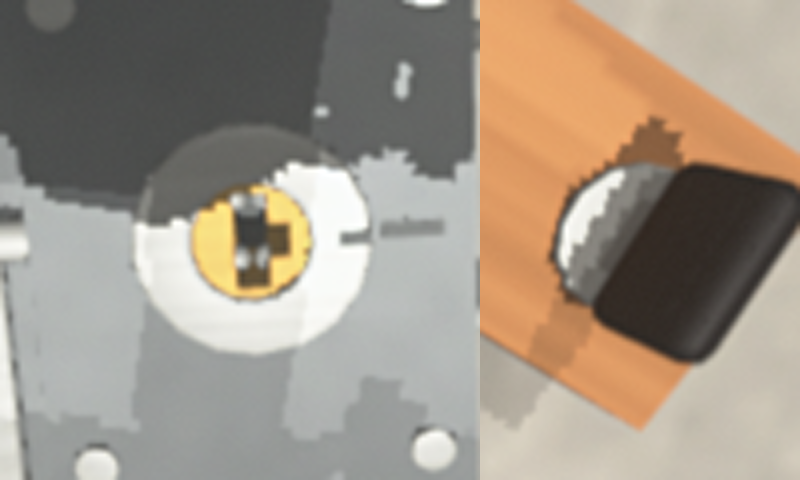

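```bash
cat >> h.py <<'E'
def crop_uv(o,s,x,y): return o[0]+(x+.5)/s-.5, o[1]+(y+.5)/s-.5
E
python3 - <<'E'
from h import *
import pickle
d=pickle.load(open('w2.pkl','rb'));o=(260,174)
P=lambda x,y,z:pix(d,*crop_uv(o,4,x,y),z)
c=P(252,239,84);print('centre',c, 'depth',pix(d,*crop_uv(o,4,200,320)))
print('diam',np.linalg.norm(P(134,239,84)-P(370,239,84)),np.linalg.norm(P(252,124,84)-P(252,354,84)))
for q in [P(345,238,84),P(366,238,84),P(385,228,80),P(440,227,80)]:
    v=q-c;print('idx yaw',np.degrees(np.arctan2(v[1],v[0]))-90, np.hypot(*v[:2]))
# slot from brass: ends (z 82.5)
for a,b in [((252,192),(252,287))]:
    p,q=P(*a,82.5),P(*b,82.5);print('slot',(p+q)/2,np.linalg.norm(p-q))
# plug circle
print('plug',(P(191,242,82.5)+P(312,242,82.5))/2,P(252,242,82.5))
# case screws
a,b=P(97,466,80),P(434,449,80);v=b-a;print('screws yaw',np.degrees(np.arctan2(v[1],v[0]))-90,np.hypot(*v[:2]))
# bow rough
o=(467,129)
Q=lambda x,y,z:pix(d,*crop_uv(o,4,x-480,y),z)
# top of bow z=44+43=87: outline
print('bow', [Q(x,y,87).round(1) for x,y in [(690,165),(798,185),(690,360),(600,310)]], 'depth',pix(d,*crop_uv(o,4,210,260)))
# top-camera triangulation of lock
ds=pickle.load(open('d0.pkl','rb'));t=ds['top']
u,v=crop_uv((250,205),5,571-400,195);K=t['intrinsics']
def ray(d,u,v):
    r=d['E'][:3,:3]@np.linalg.inv(d['intrinsics'])@[u,v,1];return d['E'][:3,3],r/np.linalg.norm(r)
o1,r1=ray(t,u,v);o2,r2=ray(d,*crop_uv((260,174),4,252,239))
A=np.c_[r1,-r2];tt=np.linalg.lstsq(A,o2-o1,rcond=None)[0];print('tri',o1+r1*tt[0],o2+r2*tt[1])
E
```

```text
centre [481.57817837  77.75928509  84.        ] depth [498.73072744  70.47699149  83.80528749]
diam 43.359832195810085 44.19896769785973
idx yaw 8.999976757444387 17.085255327291616
idx yaw 8.881358435761598 20.94335229703288
idx yaw 10.488585507296833 24.81604078512243
idx yaw 10.18327274843844 35.05421290117658
slot [482.21996766  77.86643635  82.5       ] 18.360125773475986
plug [482.61525903  77.83268652  82.5       ] [482.60192663  77.92345754  82.5       ]
screws yaw 11.514505512167574 66.21448782949383
bow [array([415.9, 204.6,  87. ]), array([416.5, 224.1,  87. ]), array([449.3, 215.4,  87. ]), array([442.8, 196.7,  87. ])] depth [432.8459177  215.82102189  76.67301457]
tri [480.39100288  76.75586985  87.91416367] [480.39110127  77.55216175  87.95588566]
```

Request:
{"fn": "apply_moves", "kwargs": {"series": "0.024 0.1215 0.025 0 -1; 0.024 0.1215 0.025 0 -1; 0.024 0.1215 0.025 0 -1; 0.024 0.1215 0.025 0 -1; 0 0 0 0.062 -1"}}

```text
time: 4.92
tool_pos: [430.2, 220.6, 159.1]
tcp_rot: [179.9, -0.2, -178.9]
ft_force: [0.3, -0.8, -0.4]
finger_gap: 85.2
grip_force: 0.0
```

Request:
{"fn": "apply_moves", "kwargs": {"series": "0 0 0 0.062 -1; 0 0 0 0.062 -1; 0 0 0 0.062 -1; 0 0 0 0 -1"}}

```text
time: 5.25
tool_pos: [433.3, 216.0, 160.7]
tcp_rot: [-180.0, -0.0, 159.2]
ft_force: [-0.3, 0.1, 0.3]
finger_gap: 85.4
grip_force: 0.0
```

Run:
```python
from h import *
import pickle
s=sense();print(s['tool_pos'],s['tcp_rot'],s['joint_pos'].round(1))
d=take('wrist');pickle.dump(d,open('w3.pkl','wb'))
f=d['frame'];c=proj(d,[433,216,70]);print(c)
cu,cv=c.astype(int);o=(cu-90,cv-75);print(o)
cv2.imwrite('pics/w3c.png',cv2.resize(f[o[1]:o[1]+150,o[0]:o[0]+180],None,fx=4,fy=4,interpolation=2))
```

```text
[433.30074791 216.02300097 160.73482502] [-1.79994698e+02 -5.54501337e-03  1.59183091e+02] [ 20.4  -8.2 108.3  -0.   79.9 -48.8]
[319.27080765 241.58760628]
(np.int64(229), np.int64(166))
```

View pics/w3c.png

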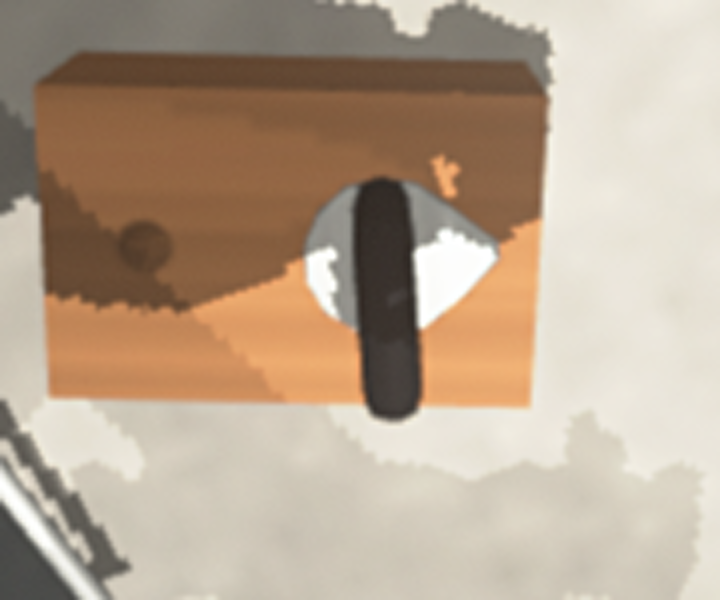

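Run:
```python
from h import *
import pickle
from scipy.optimize import least_squares
d=pickle.load(open('w3.pkl','rb'));o=(229,166)
# (local pt above key origin, crop px, use u, use v)
obs=[((-18,0,43),(394,419),1,1),((0,21.5,4),(498,251),1,1),((0,-15.5,4),(305,257),1,0),((18,0,30),(382,178),1,0)]
def f(p,zo=44,full=False):
    r=[];Rz=R.from_euler('z',p[2],degrees=True).as_matrix()
    for l,c,a,b in obs:
        e=proj(d,Rz@np.array(l,float)+[p[0],p[1],zo])-crop_uv(o,4,*c);r+=[e[0]*a,e[1]*b]
    return np.array(r)
for zo in (42,44,46):
    s=least_squares(f,[433,216,-20],kwargs=dict(zo=zo));print(zo,s.x,s.fun.round(2))
# two-view height: bow top far end vs top cam
P=lambda x,y,z=None:pix(d,*crop_uv(o,4,x,y),z)
print('depth bow top',P(390,380),'block',P(200,350),'collar',P(440,290))
v=P(531,405,44)-P(49,397,44);print('block edge',np.linalg.norm(v),np.degrees(np.arctan2(v[1],v[0]))-90)
w=P(148,246,44);n=P(498,251,48);print('small well',w,'block origin->key well', np.array([w[0],w[1]])+46*v[:2]/np.linalg.norm(v[:2]))
```

```text
42 [454.02686086 213.19600793   2.85021638] [-11.5  -15.6   -1.82  18.28   2.51   0.    12.     0.  ]
44 [453.34361043 213.4104353    2.76303853] [-11.57 -15.58  -1.61  18.29   2.34   0.    12.04   0.  ]
46 [452.66032784 213.62492581   2.67536725] [-11.64 -15.55  -1.4   18.3    2.18   0.    12.08   0.  ]
depth bow top [441.62725576 217.5310988   86.95032376] block [438.60264877 179.9545071   43.83987263] collar [442.43786377 228.02900575  47.85209062]
block edge 94.82603400752596 -21.88777081088989
small well [415.65731174 178.93576046  44.        ] block origin->key well [432.80563964 221.61988925]
```

Run:
```python
from h import *
import pickle
from scipy.optimize import least_squares
d=pickle.load(open('w3.pkl','rb'));o=(229,166)
obs=[((18,0,43),(394,419),1,1),((0,21.5,4),(498,251),1,1),((0,-15.5,4),(305,257),1,0),((-18,0,30),(382,178),1,0)]
def f(p,zo=44):
    r=[];Rz=R.from_euler('z',p[2],degrees=True).as_matrix()
    for l,c,a,b in obs:
        e=proj(d,Rz@np.array(l,float)+[p[0],p[1],zo])-crop_uv(o,4,*c);r+=[e[0]*a,e[1]*b]
    return np.array(r)
for zo in (42,44,46):
    s=least_squares(f,[433,216,-20],kwargs=dict(zo=zo));print(zo,s.x,s.fun.round(2))
a=np.radians(159.18)
p=least_squares(f,[433,216,-20]).x[:2]-[433.3,216.02]
print('tool dx,dy',p@[np.cos(a),np.sin(a)],p@[np.sin(a),-np.cos(a)])
```

```text
42 [432.40275802 220.80379816 -18.44363412] [-0.32  0.68  0.32 -0.73 -0.38 -0.    0.38  0.  ]
44 [431.68747288 221.03003653 -18.60997629] [-0.4   0.82  0.53 -0.87 -0.57 -0.    0.43  0.  ]
46 [430.97177869 221.25648866 -18.77837034] [-0.48  0.97  0.75 -1.02 -0.76 -0.    0.49  0.  ]
tool dx,dy 3.2879653829866626 4.109743716729473
```

Request:
{"fn": "apply_moves", "kwargs": {"series": "0.011 0.0137 0 0 -1; 0 0 0.12 -0.019 -1; 0 0 0.12 0 -1; 0 0 0.115 0 -1; 0 0 0 0 -1"}}

```text
time: 5.72
tool_pos: [426.4, 219.0, 47.3]
tcp_rot: [-179.6, -0.5, 162.1]
ft_force: [-0.7, -0.7, -1.3]
finger_gap: 85.3
grip_force: 0.0
```

Request:
{"fn": "apply_moves", "kwargs": {"series": "0 0 0 0 1; 0 0 0 0 1; 0 0 0 0 1; 0 0 0 0 1; 0 0 0 0 1", "squeeze": 40}}

```text
time: 6.13
tool_pos: [433.3, 221.4, 56.4]
tcp_rot: [179.9, 0.2, 162.1]
ft_force: [-0.5, 0.2, -0.8]
finger_gap: 25.6
grip_force: 0.0
```

Request:
{"fn": "apply_moves", "kwargs": {"series": "0 0 0 0 1; 0 0 0 0 1; 0 0 0 0 1; 0 0 0 0 1; 0 0 0 0 1", "squeeze": 40}}

```text
time: 6.55
tool_pos: [432.7, 221.2, 55.6]
tcp_rot: [179.9, 0.1, 162.1]
ft_force: [-1.6, -0.7, 7.4]
finger_gap: 9.6
grip_force: 40.1
```

Run:
```python
from h import *
s=sense();print({k:np.round(v,2) for k,v in s.items()})
```

```text
{'time': np.float64(6.55), 'joint_pos': array([ 21.03,  -0.97, 113.24,   0.  ,  67.61, -51.05]), 'qd': array([ 0.01, -0.03,  0.04,  0.01, -0.05, -0.04]), 'joint_efforts': array([-5.000e-02, -4.049e+01, -4.183e+01,  4.000e-02, -5.300e-01,
        0.000e+00]), 'tool_pos': array([432.67, 221.22,  55.61]), 'tcp_rot': array([1.7993e+02, 9.0000e-02, 1.6208e+02]), 'ft_force': array([-1.57, -0.68,  7.43]), 'wrist_torque': array([-0.09,  0.28,  0.02]), 'grip_force': np.float64(40.13), 'finger_gap': np.float64(9.61)}
```

Request:
{"fn": "apply_moves", "kwargs": {"series": "0 0 -0.003 0 1; 0 0 -0.01 0 1; 0 0 -0.03 0 1; 0 0 -0.04 0 1; 0 0 -0.04 0 1", "squeeze": 100}}

```text
time: 6.97
tool_pos: [431.6, 220.8, 92.3]
tcp_rot: [-180.0, -0.0, 162.1]
ft_force: [0.8, 0.8, -1.1]
finger_gap: 8.6
grip_force: 97.4
```

Request:
{"fn": "apply_moves", "kwargs": {"series": "0 0 -0.05 0 1; 0 0 -0.05 0 1; 0 0 -0.05 0 1; 0 0 -0.05 0 1; 0 0 0 0 1"}}

```text
time: 7.38
tool_pos: [434.1, 221.8, 156.1]
tcp_rot: [179.8, 0.3, 162.1]
ft_force: [0.4, 0.2, 0.8]
finger_gap: 8.5
grip_force: 97.4
```

Request:
{"fn": "apply_moves", "kwargs": {"series": "0 0 0 0 1; 0 0 0 0 1"}}

```text
time: 7.55
tool_pos: [431.6, 220.8, 151.0]
tcp_rot: [180.0, 0.0, 162.1]
ft_force: [0.3, 0.3, -0.4]
finger_gap: 8.8
grip_force: 97.4
```

Run:
```python
from h import *
import pickle
s=sense();print({k:np.round(v,2) for k,v in s.items()})
d=take('wrist');pickle.dump(d,open('w4.pkl','wb'))
c=proj(d,s['tool_pos']);t=proj(d,s['tool_pos']-[0,0,41.7]);print(c,t)
o=(230,200);cv2.imwrite('pics/w4c.png',cv2.resize(d['frame'][200:340,230:410],None,fx=4,fy=4,interpolation=2))
```

```text
{'time': np.float64(7.55), 'joint_pos': array([ 21.03,  -7.59, 108.81,  -0.  ,  78.77, -51.05]), 'qd': array([-0.07,  0.84,  0.99, -0.04, -0.12, -0.05]), 'joint_efforts': array([-0.000e+00, -4.297e+01, -5.006e+01,  0.000e+00, -2.000e-02,
       -0.000e+00]), 'tool_pos': array([431.61, 220.8 , 151.02]), 'tcp_rot': array([180.  ,   0.  , 162.08]), 'ft_force': array([ 0.31,  0.28, -0.39]), 'wrist_torque': array([-0.01,  0.06, -0.01]), 'grip_force': np.float64(97.44), 'finger_gap': np.float64(8.82)}
[319.25811524 305.34538001] [319.36866475 269.32720908]
```

View pics/w4c.png

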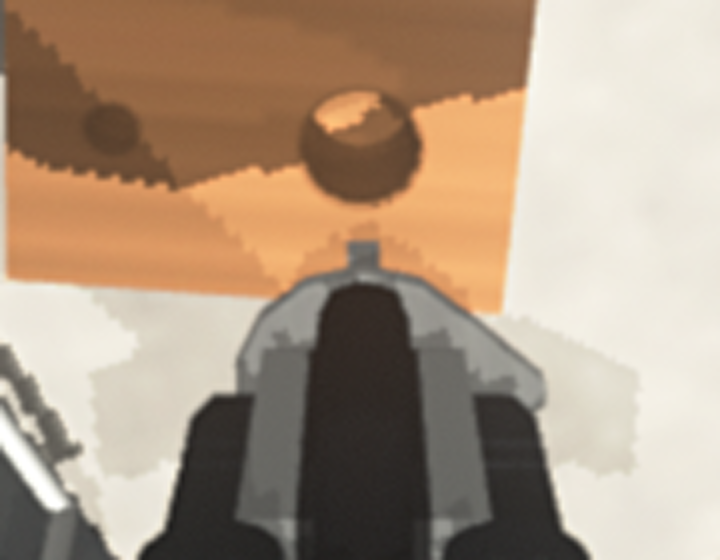

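Run:
```python
from h import *
import pickle
from scipy.optimize import least_squares
d=pickle.load(open('w4.pkl','rb'));o=(230,200);C=np.linalg.inv(d['tool_from_camera']);K=d['intrinsics']
obs=[((-8,0,-26),(362.5,240),1,.5),((0,21.5,2),(546,386),.5,1),((0,-15.5,2),(237,370),1,0),((-15.5,0,4),(362,270),0,1),((-18,0,10),(363,300),1,0)]
def f(p):
    r=[];a=p[3];c,s=np.cos(a),np.sin(a)
    for l,q,wa,wb in obs:
        x,y,z=l; t=np.array([-(c*x-s*y)+p[0],s*x+c*y+p[1],p[2]-z,1])
        m=K@(C@t)[:3];e=m[:2]/m[2]-crop_uv(o,4,*q);r+=[e[0]*wa,e[1]*wb]
    return np.array(r)
s=least_squares(f,[0,0,10,0]);print('dx,dy,dz',s.x[:3],'yaw(key vs tool, CCW)',np.degrees(s.x[3]),s.fun.round(2))
p=pix(d,*crop_uv(o,4,361,147),44);print('well',p)
# refined lock from w2, with w1 too
```

```text
dx,dy,dz [-0.86068338  0.71990047 12.81265839] yaw(key vs tool, CCW) 0.318112739142637 [ 0.33 -0.17 -0.2  -0.38 -0.46  0.    0.    0.44  0.25 -0.  ]
well [432.73913074 220.73925417  44.        ]
```

Request:
{"fn": "apply_moves", "kwargs": {"series": "0 0 0 -0.0591 1; 0 0 0 -0.0591 1; 0 0 0 -0.0591 1; 0 0 0 -0.0591 1; 0 0 0 0 1"}}

```text
time: 8.02
tool_pos: [431.0, 220.5, 149.9]
tcp_rot: [-180.0, -0.1, -170.5]
ft_force: [0.3, 0.1, -1.0]
finger_gap: 8.6
grip_force: 97.4
```

Request:
{"fn": "apply_moves", "kwargs": {"series": "-0.0175 -0.1 0 0 1; -0.0175 -0.1 0 0 1; -0.0175 -0.1 0 0 1; -0.0175 -0.1 0 0 1; -0.0175 -0.1 0 0 1"}}

```text
time: 8.43
tool_pos: [481.3, 75.6, 150.4]
tcp_rot: [180.0, -0.1, -171.1]
ft_force: [0.4, 0.5, -0.9]
finger_gap: 8.7
grip_force: 97.7
```

Request:
{"fn": "apply_moves", "kwargs": {"series": "0 0 0 0 1; 0 0 0 0 1; 0 0 0 0 1; 0 0 0 0 1"}}

```text
time: 8.77
tool_pos: [481.0, 77.7, 150.7]
tcp_rot: [180.0, -0.1, -170.9]
ft_force: [0.5, -0.0, 0.1]
finger_gap: 8.5
grip_force: 97.8
```

Run:
```python
from h import *
import pickle
s=sense();print({k:np.round(v,2) for k,v in s.items()})
d=take('wrist');pickle.dump(d,open('w5.pkl','wb'))
cv2.imwrite('pics/w5c.png',cv2.resize(d['frame'][190:340,225:415],None,fx=4,fy=4,interpolation=2))
```

```text
{'time': np.float64(8.77), 'joint_pos': array([ 3.1300e+00, -7.1100e+00,  1.0841e+02,  2.0000e-02,  7.8760e+01,
       -9.5990e+01]), 'qd': array([ 0.65, -0.22, -0.05, -0.15,  0.06, -0.68]), 'joint_efforts': array([-7.000e-01, -4.205e+01, -4.876e+01, -5.000e-02, -1.000e-02,
        6.000e-02]), 'tool_pos': array([481.  ,  77.74, 150.69]), 'tcp_rot': array([ 1.7997e+02, -6.0000e-02, -1.7088e+02]), 'ft_force': array([ 0.47, -0.04,  0.13]), 'wrist_torque': array([ 0.02, -0.01, -0.01]), 'grip_force': np.float64(97.77), 'finger_gap': np.float64(8.54)}
```

View pics/w5c.png

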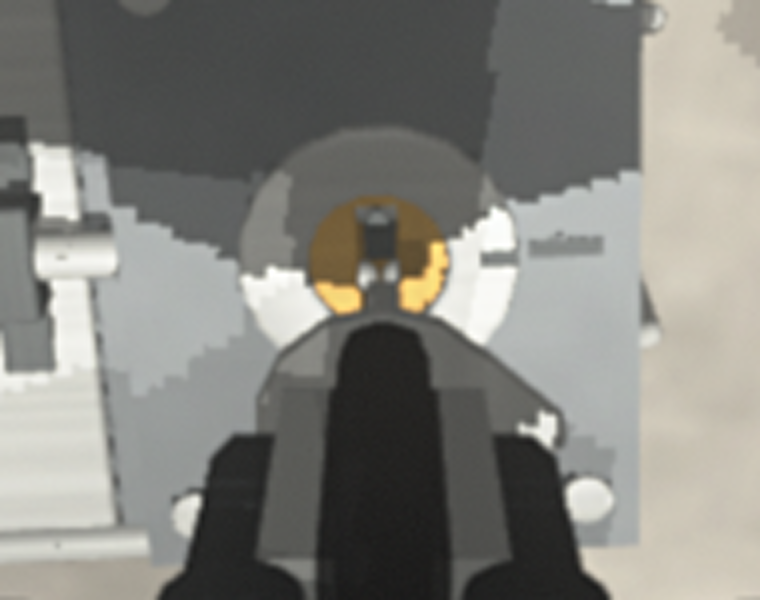

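The blade (u≈382) sits almost over the slot (u≈378), with the pointer facing the index line at (500,258). The 0.7 mm offset matches the arm's unsettled position. I'll let it settle while descending slowly.

Request:
{"fn": "apply_moves", "kwargs": {"series": "0 0 0.015 0 1; 0 0 0.015 0 1; 0 0 0.015 0 1; 0 0 0.01 0 1; 0 0 0.01 0 1"}}

```text
time: 9.23
tool_pos: [481.2, 77.1, 130.9]
tcp_rot: [180.0, -0.0, -170.8]
ft_force: [-0.3, 0.7, -1.4]
finger_gap: 8.6
grip_force: 97.8
```

Request:
{"fn": "apply_moves", "kwargs": {"series": "0 0 0 0 1; 0 0 0 0 1; 0 0 0 0 1"}}

```text
time: 9.48
tool_pos: [481.7, 76.9, 131.8]
tcp_rot: [180.0, 0.0, -170.8]
ft_force: [-0.4, 0.1, -0.9]
finger_gap: 8.4
grip_force: 97.8
```

Run:
```python
from h import *
s=sense();print({k:np.round(v,2) for k,v in s.items() if k!='joint_efforts'})
```

```text
{'time': np.float64(9.48), 'joint_pos': array([  3.05,  -6.05, 109.49,   0.  ,  76.55, -96.11]), 'qd': array([-0.03, -0.16, -0.17, -0.07, -0.02, -0.04]), 'tool_pos': array([481.69,  76.92, 131.83]), 'tcp_rot': array([ 1.8000e+02,  1.0000e-02, -1.7084e+02]), 'ft_force': array([-0.37,  0.06, -0.94]), 'wrist_torque': array([-0.03,  0.03,  0.05]), 'grip_force': np.float64(97.77), 'finger_gap': np.float64(8.44)}
```

Request:
{"fn": "apply_moves", "kwargs": {"series": "0 0 0.006 0 1; 0 0 0.006 0 1; 0 0 0.006 0 1; 0 0 0.006 0 1; 0 0 0.006 0 1"}}

```text
time: 9.9
tool_pos: [481.5, 76.9, 122.5]
tcp_rot: [180.0, -0.0, -170.8]
ft_force: [0.2, -0.2, -1.2]
finger_gap: 8.2
grip_force: 97.8
```

Request:
{"fn": "apply_moves", "kwargs": {"series": "0 0 0 0 1; 0 0 0 0 1"}}

```text
time: 10.07
tool_pos: [481.4, 76.9, 122.5]
tcp_rot: [180.0, -0.0, -170.8]
ft_force: [-0.2, -0.5, -0.5]
finger_gap: 8.3
grip_force: 97.8
```

Request:
{"fn": "apply_moves", "kwargs": {"series": "0 0 0.004 0 1; 0 0 0.004 0 1; 0 0 0.004 0 1; 0 0 0.004 0 1; 0 0 0 0 1"}}

```text
time: 10.48
tool_pos: [481.4, 76.9, 117.6]
tcp_rot: [180.0, -0.0, -170.8]
ft_force: [-1.2, 0.2, -0.7]
finger_gap: 8.4
grip_force: 97.8
```

Request:
{"fn": "apply_moves", "kwargs": {"series": "0 0 0.0013 0.04 1; 0 0 0.0013 -0.04 1; 0 0 0.0013 -0.04 1; 0 0 0.0013 0.04 1; 0 0 0.0013 0.04 1", "squeeze": 120}}

```text
time: 10.9
tool_pos: [481.6, 76.9, 115.9]
tcp_rot: [180.0, -0.0, -175.6]
ft_force: [0.0, 0.1, -0.9]
finger_gap: 8.2
grip_force: 119.0
```

Request:
{"fn": "apply_moves", "kwargs": {"series": "0 0 0.0013 -0.04 1; 0 0 0.0013 -0.04 1; 0 0 0.0013 0.04 1; 0 0 0.0013 0.04 1; 0 0 0.0013 -0.04 1"}}

```text
time: 11.32
tool_pos: [481.9, 77.1, 114.5]
tcp_rot: [180.0, 0.0, -171.3]
ft_force: [-0.3, 0.1, 3.9]
finger_gap: 7.9
grip_force: 120.0
```

Request:
{"fn": "apply_moves", "kwargs": {"series": "0 0 0.0013 -0.04 1; 0 0 0.0013 0.04 1; 0 0 0.0013 0.04 1; 0 0 0.0013 -0.04 1; 0 0 0.0013 -0.04 1"}}

```text
time: 11.73
tool_pos: [482.6, 77.1, 113.5]
tcp_rot: [-180.0, 0.1, -166.1]
ft_force: [-1.3, -0.5, 9.8]
finger_gap: 8.2
grip_force: 121.0
```

Request:
{"fn": "apply_moves", "kwargs": {"series": "0 0 0.0013 0.04 1; 0 0 0.0013 0.04 1; 0 0 0.0013 -0.04 1; 0 0 0.0013 -0.04 1; 0 0 0.0013 0.04 1"}}

```text
time: 12.15
tool_pos: [483.2, 77.1, 112.8]
tcp_rot: [-180.0, 0.2, -170.3]
ft_force: [-5.9, 0.3, 19.2]
finger_gap: 7.9
grip_force: 122.5
```

Request:
{"fn": "apply_moves", "kwargs": {"series": "0.002 0 0 0.04 1; 0.002 0 0 -0.04 1; 0 0 0 -0.04 1; 0 0 0 0.04 1; 0 0 0 0.04 1"}}

```text
time: 12.57
tool_pos: [482.7, 77.2, 112.8]
tcp_rot: [180.0, 0.3, -175.6]
ft_force: [-0.8, 0.6, 11.7]
finger_gap: 8.1
grip_force: 121.4
```

Request:
{"fn": "apply_moves", "kwargs": {"series": "0 0 0 -0.04 1; 0 0 0 -0.04 1; 0 0 0 0.04 1; 0 0 0 0.04 1; 0 0 0 -0.04 1"}}

```text
time: 12.98
tool_pos: [482.7, 77.1, 112.7]
tcp_rot: [-180.0, 0.3, -171.3]
ft_force: [-0.3, -0.2, 10.1]
finger_gap: 8.7
grip_force: 121.1
```

Request:
{"fn": "apply_moves", "kwargs": {"series": "0 0 0.001 -0.04 1; 0 0 0.001 0.04 1; 0 0 0.001 0.04 1; 0 0 0.001 -0.04 1; 0 0 0.001 -0.04 1"}}

```text
time: 13.4
tool_pos: [482.9, 77.0, 111.8]
tcp_rot: [-179.9, 0.3, -166.1]
ft_force: [-1.5, -1.1, 16.2]
finger_gap: 8.3
grip_force: 122.1
```

Request:
{"fn": "apply_moves", "kwargs": {"series": "0 0 0.001 0.04 1; 0 0 0.001 0.04 1; 0 0 0.001 -0.04 1; 0 0 0.001 -0.04 1; 0 0 0.001 0.04 1"}}

```text
time: 13.82
tool_pos: [482.8, 77.0, 110.0]
tcp_rot: [-180.0, 0.3, -170.3]
ft_force: [-1.8, 0.2, 13.5]
finger_gap: 8.3
grip_force: 121.8
```

Working: it moves with the force under 17 N. Continuing the cycle.

Request:
{"fn": "apply_moves", "kwargs": {"series": "0 0 0.001 0.04 1; 0 0 0.001 -0.04 1; 0 0 0.001 -0.04 1; 0 0 0.001 0.04 1; 0 0 0.001 0.04 1"}}

```text
time: 14.23
tool_pos: [481.9, 76.9, 107.2]
tcp_rot: [180.0, 0.2, -175.6]
ft_force: [-0.3, 0.5, 8.0]
finger_gap: 8.2
grip_force: 120.7
```

Request:
{"fn": "apply_moves", "kwargs": {"series": "0 0 0.001 -0.04 1; 0 0 0.001 -0.04 1; 0 0 0.001 0.04 1; 0 0 0.001 0.04 1; 0 0 0.001 -0.04 1"}}

```text
time: 14.65
tool_pos: [481.5, 76.8, 105.2]
tcp_rot: [-180.0, 0.1, -171.3]
ft_force: [0.1, -0.2, 0.8]
finger_gap: 8.0
grip_force: 119.5
```

Request:
{"fn": "apply_moves", "kwargs": {"series": "0 0 0.0013 -0.04 1; 0 0 0.0013 0.04 1; 0 0 0.0013 0.04 1; 0 0 0.0013 -0.04 1; 0 0 0.0013 -0.04 1"}}

```text
time: 15.07
tool_pos: [480.8, 76.5, 102.5]
tcp_rot: [-180.0, 0.1, -166.1]
ft_force: [0.5, -1.5, 1.7]
finger_gap: 8.3
grip_force: 119.8
```

Request:
{"fn": "apply_moves", "kwargs": {"series": "0 0 0.0013 0.04 1; 0 0 0.0013 0.04 1; 0 0 0.0013 -0.04 1; 0 0 0.0013 -0.04 1; 0 0 0.0013 0.04 1"}}

```text
time: 15.48
tool_pos: [480.9, 76.7, 100.7]
tcp_rot: [-180.0, 0.1, -170.3]
ft_force: [-0.3, 0.3, 3.2]
finger_gap: 8.1
grip_force: 119.9
```

Request:
{"fn": "apply_moves", "kwargs": {"series": "-0.001 0 0.0013 0.04 1; -0.001 0 0.0013 -0.04 1; 0 0 0.0013 -0.04 1; 0 0 0.0013 0.04 1; 0 0 0.0013 0.04 1"}}

```text
time: 15.9
tool_pos: [481.7, 76.9, 99.4]
tcp_rot: [-180.0, 0.1, -175.6]
ft_force: [-4.5, -0.6, 10.0]
finger_gap: 8.2
grip_force: 121.1
```

Request:
{"fn": "apply_moves", "kwargs": {"series": "0 0 0.0013 -0.04 1; 0 0 0.0013 -0.04 1; 0 0 0.0013 0.04 1; 0 0 0.0013 0.04 1; 0 0 0.0013 -0.04 1"}}

```text
time: 16.32
tool_pos: [482.0, 76.9, 97.4]
tcp_rot: [-180.0, 0.1, -171.3]
ft_force: [0.9, -0.2, 2.5]
finger_gap: 8.3
grip_force: 120.1
```

Request:
{"fn": "apply_moves", "kwargs": {"series": "0 0 0.0013 -0.02 1; 0 0 0.0013 0.02 1; 0 0 0.0013 0 1; 0 0 0 0 1"}}

```text
time: 16.65
tool_pos: [481.9, 76.8, 95.9]
tcp_rot: [-180.0, 0.1, -170.8]
ft_force: [1.8, -0.3, 3.9]
finger_gap: 8.2
grip_force: 120.1
```

Request:
{"fn": "apply_moves", "kwargs": {"series": "0 0 0.0013 0 1; 0 0 0.0013 0 1; 0 0 0 0 1; 0 0 0 0 1"}}

```text
time: 16.98
tool_pos: [481.9, 76.8, 95.8]
tcp_rot: [-180.0, 0.1, -170.8]
ft_force: [-2.3, -1.4, 11.2]
finger_gap: 8.1
grip_force: 121.5
```

Request:
{"fn": "apply_moves", "kwargs": {"series": "0 0 0.0013 0 1; 0 0 0.0013 0 1; 0 0 0 0 1; 0 0 0 0 1"}}

```text
time: 17.32
tool_pos: [482.0, 76.8, 95.8]
tcp_rot: [-180.0, 0.1, -170.8]
ft_force: [-5.9, -1.3, 18.4]
finger_gap: 8.3
grip_force: 122.7
```

Request:
{"fn": "apply_moves", "kwargs": {"series": "0 0 -0.0015 0.03 1; 0 0 0 0.05 1; 0 0 0 0.05 1; 0 0 0 0.05 1; 0 0 0 0.05 1"}}

```text
time: 17.73
tool_pos: [482.0, 76.9, 95.8]
tcp_rot: [180.0, 0.1, 162.6]
ft_force: [-3.0, 0.1, 13.5]
finger_gap: 8.3
grip_force: 121.8
```

Request:
{"fn": "apply_moves", "kwargs": {"series": "0 0 0 0.05 1; 0 0 0 0.05 1; 0 0 0 0.05 1; 0 0 0 0 1; 0 0 0 0 1"}}

```text
time: 18.15
tool_pos: [481.9, 77.0, 95.8]
tcp_rot: [179.9, 0.1, 145.6]
ft_force: [-4.0, -0.7, 14.0]
finger_gap: 8.2
grip_force: 121.8
```

Run:
```python
from h import *
s=sense();print({k:np.round(v,2) for k,v in s.items() if k!='joint_efforts'})
```

```text
{'time': np.float64(18.15), 'joint_pos': array([  3.05,  -3.78, 111.36,   0.  ,  72.31, -52.58]), 'qd': array([ 0.05,  0.08,  0.03, -0.06,  0.01, -1.15]), 'tool_pos': array([481.91,  76.98,  95.75]), 'tcp_rot': array([1.7993e+02, 9.0000e-02, 1.4564e+02]), 'ft_force': array([-3.99, -0.73, 14.04]), 'wrist_torque': array([-0.08,  0.64,  0.04]), 'grip_force': np.float64(121.77), 'finger_gap': np.float64(8.21)}
```

Request:
{"fn": "apply_moves", "kwargs": {"series": "0 0 0 0.05 1; 0 0 0 0.05 1; 0 0 0 0.05 1; 0 0 0 0.05 1; 0 0 0 0.05 1"}}

```text
time: 18.57
tool_pos: [481.9, 77.2, 95.8]
tcp_rot: [179.9, 0.0, 116.8]
ft_force: [-3.6, 0.7, 14.5]
finger_gap: 8.3
grip_force: 121.7
```

Request:
{"fn": "apply_moves", "kwargs": {"series": "0 0 0 0.05 1; 0 0 0 0.05 1; 0 0 0 0.05 1; 0 0 0 0.02 1; 0 0 0 0 1"}}

```text
time: 18.98
tool_pos: [482.0, 77.3, 95.8]
tcp_rot: [179.9, -0.0, 97.4]
ft_force: [-2.3, 2.2, 14.1]
finger_gap: 8.3
grip_force: 121.7
```

Run:
```python
from h import *
import pickle
s=sense();print({k:np.round(v,2) for k,v in s.items() if k!='joint_efforts'})
d=take('wrist');pickle.dump(d,open('w6.pkl','wb'))
cv2.imwrite('pics/w6c.png',cv2.resize(d['frame'][190:340,225:415],None,fx=4,fy=4,interpolation=2))
```

```text
{'time': np.float64(18.98), 'joint_pos': array([ 3.0700e+00, -3.7800e+00,  1.1136e+02,  3.0000e-02,  7.2290e+01,
       -4.3300e+00]), 'qd': array([-0.06,  0.02, -0.03, -0.11, -0.01, -4.01]), 'tool_pos': array([482.02,  77.32,  95.77]), 'tcp_rot': array([ 1.7986e+02, -2.0000e-02,  9.7390e+01]), 'ft_force': array([-2.32,  2.22, 14.06]), 'wrist_torque': array([0.23, 0.54, 0.1 ]), 'grip_force': np.float64(121.67), 'finger_gap': np.float64(8.27)}
```

View pics/w6c.png

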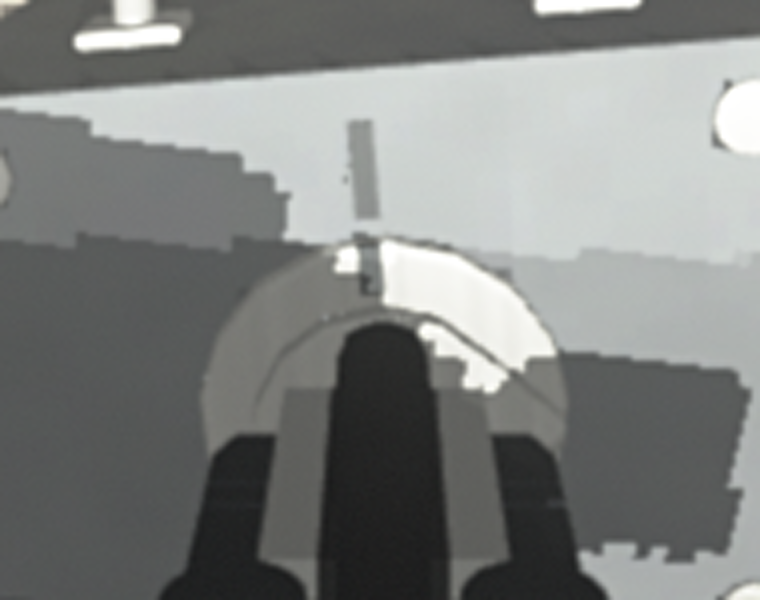

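Request:
{"fn": "apply_moves", "kwargs": {"series": "0 0 0 0 1; 0 0 0 0 1; 0 0 0 0 1; 0 0 0 0 1; 0 0 0 0 1"}}

```text
time: 19.45
tool_pos: [482.0, 77.3, 95.8]
tcp_rot: [179.9, -0.0, 97.6]
ft_force: [-3.6, 1.1, 12.5]
finger_gap: 8.2
grip_force: 121.7
```

Run:
```python
from h import *
import pickle
d=pickle.load(open('w6.pkl','rb'))
P=lambda x,y,z:pix(d,*crop_uv((225,190),4,x,y),z)
for a,b,z in [((360,120),(369,217),80)]:
    v=P(*a,z)-P(*b,z);print(np.degrees(np.arctan2(v[1],v[0]))-90,np.linalg.norm(v))
c=np.array([482.6,77.8,0])
for p in [P(360,120,80),P(368,215,80),P(370,285,84)]:
    v=p-c;print(np.degrees(np.arctan2(v[1],v[0]))-90)
w=pickle.load(open('w5.pkl','rb'))
v=pix(w,*crop_uv((225,190),4,602,244),80)-pix(w,*crop_uv((225,190),4,530,246),80);print('w5 idx',np.degrees(np.arctan2(v[1],v[0]))-90)
s=sense();print({k:np.round(v,2) for k,v in s.items() if k!='joint_efforts'})
```

```text
12.236191660387718 11.824955641817606
12.033735336468823
12.162259358323155
13.39639911950654
w5 idx 10.758337011225791
{'time': np.float64(19.45), 'joint_pos': array([ 3.0700e+00, -3.7800e+00,  1.1136e+02,  3.0000e-02,  7.2290e+01,
       -4.5000e+00]), 'qd': array([ 0.05, -0.09,  0.06, -0.06, -0.12, -0.04]), 'tool_pos': array([482.01,  77.28,  95.76]), 'tcp_rot': array([ 1.7987e+02, -2.0000e-02,  9.7550e+01]), 'ft_force': array([-3.62,  1.15, 12.48]), 'wrist_torque': array([0.19, 0.59, 0.05]), 'grip_force': np.float64(121.67), 'finger_gap': np.float64(8.19)}
```

```bash
python3 -c "
from bench import hand_in; print(hand_in())"
```

```text
the job is handed in; nothing more can be done
None
```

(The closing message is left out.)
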